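# Sweep the offcuts off the trimming bed

## Robot

A 6-joint arm with a two-finger parallel gripper is mounted at the origin on a cart in front of the work surface, level with it; the furniture and walls round the work are solid. World frame = base frame: x ahead of the robot, y to its left, z up, the work surface at z = 0. Lengths are in m, angles in rad, forces in N, time in s.
With the tool pointing down it reaches from about 0.35 to 0.975 m from the base axis. Payload 4.9 kg.
Tool frame: the origin (TCP) lies midway between the tips of the shut fingers; the grasp point (between the pads) lies 19 mm behind it; z points along the fingers, y is the line along which they close (so a half turn about z gives the same grasp; the last joint's range is limited). The gripper opens to 85 mm and grips with 20 to 120 N. Pads are 22 mm wide; open, the fingers measure 114 mm over their backs; the gripper's body (76 mm by 85 mm) begins 54 mm behind the grasp point. The pads swing forward as they close: fully open they stand 13 mm farther back than shut.
Start: joints at [-1.336, 0.053, 1.613, -0, 1.476, -0.119], TCP at [0.217, -0.586, 0.231] pointing down, gripper open.
Joint ranges: [-3.01, 3.01], [-1.01, 2.22], [0.06, 2.58], [-1.02, 4.17], [0.09, 2.62], [-3.14, 3.14]. Speed limits (rad/s): [2.57, 2.57, 3.14, 3.14, 3.14, 3.14].

## Interface

Orientations are given as a rotation vector (axis times angle).
In Python, from station import ctrl gives the robot as it stands.
- The arm moves only by the tool step_arm, never from a script. Its argument "targets" is a list of rows, each an object with "travel": the shift along the world's x, y, z as a fraction of full scale, a list of three; "angular": the turn, a rotation vector about the world's x, y, z as a fraction of full scale, a list of three; "gripper": the opening, from 0 (shut) to 1 (fully open). In form: [{"travel": [x, y, z], "angular": [rx, ry, rz], "gripper": gripper}, ...]. A call has 1 to 10 rows; each row is the pose to reach, as a shift and turn from the pose commanded when the call began; what a row does not reach only later rows make up. Full scale, the value 1, is 0.6 m for a shift and pi/4 rad for a turn. A row lasts 1/10 s, in which the tool goes at most 50 mm and 8.59 degrees, less where a joint would pass 70% of its speed; a pose out of reach is approached as far as the arm can. A call with a number of a shift or a turn outside -1 to 1 is refused whole. A call with a gripper value outside its range is refused whole. The fingers move at their own pace and stop on an object; "squeeze" is the grip in N (left out, the last holds). Time passes only in rows, so rows that repeat a pose let the fingers close. It gives the time, the measured TCP pose, the force, the opening and the grip force at its end, in the units of the state.
- ctrl.get_obs(): the state, without advancing time (a new reading comes with each control period).
- ctrl.get_image(name): name is "scene" or "top" or "wrist"; returns a dict with "img" (400x640x3 uint8, red, green, blue), "fx", "fy", "cx", "cy" (pixels), "rvec" (rotation vector, rad) and "tvec" (3), from world to camera coordinates, as OpenCV has them. Camera axes: x right, y down, z forward; pixel columns grow to the right and rows downward; lengths in m; the calibration is good to about 2 mm. A picture is of the moment at which its call begins. There is no depth.
- ctrl.finish_job(): hands the job in; it is judged then, once.
The state is a dict: "t": time; "q": joint angles; "dq": joint speeds; "effort": joint torques, N m; "tool_pos": TCP position; "tool_rot": TCP orientation; "contact_force": force on the tool from outside, world axes, zero at the start; "wrist_torque": the same for the moment, N m; "opening": finger opening in m; "grip_force": force on a finger pad.
Only numpy, scipy, OpenCV 4.12 (cv2) and the standard library are available. Lean on these libraries where they do the work, as an engineer would, in place of code of your own. Each camera call takes 0.05 s, during which the arm holds its last target. There are 200 camera calls.

## Task

Clear the trimming bed. Lift out the white end gate at the end of the bed where the catch tray stands and park it upright in the grey slotted stand, leaving the other gate in its slots. Then take the bench brush and sweep every metal offcut off the bed through that open end into the tray, with the brush and not with the fingers; finally put the brush back standing on its bristles on the black mat and slide the gate fully home into the same slots it came from. Leave the other things on the bench where they are.

Things in the scene. Friction and masses are not known exactly. Their poses are not given: they have to be found in the camera images.
- bed: fixed trimming bed; origin on the worktop under its centre. Floor 80 mm above the worktop, 190 mm wide (x), ends at y = -152 and +152 mm; aluminium rails 36 mm above the floor (inner faces at x = -95, +95 mm). Ends open but for the gates. Slots in the rails for the gates: at y = -130 and +130 mm, 13 mm wide, 10 mm deep, down to the floor, open at the top.
- gate_left: loose white flat panel 202 mm wide (x), 8 mm thick (y; lowest 12 mm: 6 mm), 60 mm high (z), 0.12 kg; stands on the bed's floor, side edges in the slots at the bed's y = +130 mm, top edge 24 mm above the rails. Origin mid lower edge. Pinch the middle of its top edge and slide it straight up.
- gate_right: the same panel in the slots at the bed's y = -130 mm
- gate_stand: grey parking stand, fixed, at the bed's end away from the tray, empty at the start; origin on the worktop under its centre. Pedestal 236 x 70 mm, 60 mm high, with a slotted upright at each end: slots centred on y = 0, 13 mm wide, facing each other along x (210 mm from end to end), from z = 60 to 94 mm, open at the top. A parked gate stands on the pedestal, its x along the stand's x.
- tray: grey plastic catch tray, fixed, 230 (x) x 120 mm (y), 46 mm high, walls and floor 4 mm thick, open on top; its near rim is tucked under one end of the bed (by chance the bed's y = +200 or -200 mm, its x along the bed's x). Origin under its centre.
- brush: loose bench brush standing on its stiff bristles, 0.25 kg; origin centre of the bristles' underside. Bristle block 166 (x) x 32 (y) x 40 mm high; wooden back 172 x 36 mm, z = 38 to 56 mm; wooden grip 104 mm long (x), 22 mm wide (y), z = 55 to 97 mm. Grip it across y, 80 mm or more above the bristle tips.
- mat: black rubber mat, fixed, 230 mm (x) x 110 mm (y), 4 mm thick; the brush stands on it at the start. A fixed 75 mm high curb runs along the worktop (world y = -0.08 m) between it and the bed. Origin on the worktop under its centre.
- scrap_1: offcut on the bed: metal block 50 x 28 x 24 mm. All offcuts weigh about 70 g and have their origin at the centre of their underside as they lie at the start; three to six of them are present, the others are absent (None).
- scrap_2: offcut: L profile 48 x 30 mm, 26 mm high
- scrap_3: offcut: stepped block 48 x 30 mm, 25 mm high
- scrap_4: offcut: U channel 50 x 30 mm, 25 mm high
- scrap_5: offcut: hexagonal bar stub 46 mm long, 26 mm over its flats, lying
- scrap_6: offcut: short block 40 x 30 x 26 mm
- timer: bystander: round timer 62 mm wide, 22 mm high; origin under its centre
- tape_roll: bystander: roll of tape 92 mm wide, 48 mm high, lying flat; origin under its centre
- reagent_amber: bystander: amber bottle 60 mm wide, 125 mm high; origin under its centre

How it is judged:
On the way, in this order (a step that is already met when the one before it is completed fails the run):
1. the gate at the tray's end stands upright in the grey stand, released (((y of tray in the frame of bed above 0 m and horizontal distance between gate_left and gate_stand below 0.014 m and height (world z) of gate_left below 0.065 m and angle between gate_left's own z axis and vertical below 0.1 rad and angle between the x axis of gate_left and the x axis of gate_stand, either way round below 0.1 rad and contact force between the fingers and gate_left below 0.1 N) or (y of tray in the frame of bed below 0 m and horizontal distance between gate_right and gate_stand below 0.014 m and height (world z) of gate_right below 0.065 m and angle between gate_right's own z axis and vertical below 0.1 rad and angle between the x axis of gate_right and the x axis of gate_stand, either way round below 0.1 rad and contact force between the fingers and gate_right below 0.1 N))), for 0.2 s.
2. the brush pushes an offcut on the bed (((contact force between brush and scrap_1 above 0.1 N and z of scrap_1 in the frame of bed above 0.07 m and y of scrap_1 in the frame of bed between -0.152 and 0.152 m) or (contact force between brush and scrap_2 above 0.1 N and z of scrap_2 in the frame of bed above 0.07 m and y of scrap_2 in the frame of bed between -0.152 and 0.152 m) or (contact force between brush and scrap_3 above 0.1 N and z of scrap_3 in the frame of bed above 0.07 m and y of scrap_3 in the frame of bed between -0.152 and 0.152 m) or (contact force between brush and scrap_4 above 0.1 N and z of scrap_4 in the frame of bed above 0.07 m and y of scrap_4 in the frame of bed between -0.152 and 0.152 m) or (contact force between brush and scrap_5 above 0.1 N and z of scrap_5 in the frame of bed above 0.07 m and y of scrap_5 in the frame of bed between -0.152 and 0.152 m) or (contact force between brush and scrap_6 above 0.1 N and z of scrap_6 in the frame of bed above 0.07 m and y of scrap_6 in the frame of bed between -0.152 and 0.152 m))), for 0.02 s.
3. every offcut lies in the tray (x of scrap_1 in the frame of tray between -0.112 and 0.112 m and y of scrap_1 in the frame of tray between -0.057 and 0.057 m and height (world z) of each of scrap_1, scrap_2, scrap_3, scrap_4, scrap_5, scrap_6 below 0.07 m and x of scrap_2 in the frame of tray between -0.112 and 0.112 m and y of scrap_2 in the frame of tray between -0.057 and 0.057 m and x of scrap_3 in the frame of tray between -0.112 and 0.112 m and y of scrap_3 in the frame of tray between -0.057 and 0.057 m and x of scrap_4 in the frame of tray between -0.112 and 0.112 m and y of scrap_4 in the frame of tray between -0.057 and 0.057 m and x of scrap_5 in the frame of tray between -0.112 and 0.112 m and y of scrap_5 in the frame of tray between -0.057 and 0.057 m and x of scrap_6 in the frame of tray between -0.112 and 0.112 m and y of scrap_6 in the frame of tray between -0.057 and 0.057 m), for 0.2 s.
At the end, for the whole second after the job is handed in: both gates fully home and upright in their own slots (within 6 mm along and 9 mm across the bed, 4 mm of its floor), every offcut in the tray (below 70 mm), the brush upright on its bristles on the mat (within 60 mm along, 40 mm across of its centre), all at rest (all of step 3 and y of gate_left in the frame of bed between 0.124 and 0.136 m and x of gate_left in the frame of bed between -0.009 and 0.009 m and z of each of gate_left, gate_right in the frame of bed below 0.084 m and angle between each of gate_left, gate_right's own z axis and vertical below 0.08 rad and angle between the x axis of each of gate_left, gate_right and the x axis of bed, either way round below 0.06 rad and y of gate_right in the frame of bed between -0.136 and -0.124 m and x of gate_right in the frame of bed between -0.009 and 0.009 m and x of brush in the frame of mat between -0.06 and 0.06 m and y of brush in the frame of mat between -0.04 and 0.04 m and angle between brush's own z axis and vertical below 0.1 rad and height (world z) of brush below 0.012 m and linear speed of each of gate_left, gate_right, brush, scrap_1, scrap_2, scrap_3, scrap_4, scrap_5, scrap_6 below 0.03 m/s); the robot touches nothing.
It fails at once if the gate at the end away from the tray is lifted or pulled out ((y of tray in the frame of bed above 0 m and distance of gate_right from where it was at the start of the episode above 0.02 m) or (y of tray in the frame of bed below 0 m and distance of gate_left from where it was at the start of the episode above 0.02 m)).
It fails at once if the fingers touch an offcut on the bed ((contact force between the fingers and scrap_1 above 1 N and z of scrap_1 in the frame of bed above 0.07 m and y of scrap_1 in the frame of bed between -0.152 and 0.152 m) or (contact force between the fingers and scrap_2 above 1 N and z of scrap_2 in the frame of bed above 0.07 m and y of scrap_2 in the frame of bed between -0.152 and 0.152 m) or (contact force between the fingers and scrap_3 above 1 N and z of scrap_3 in the frame of bed above 0.07 m and y of scrap_3 in the frame of bed between -0.152 and 0.152 m) or (contact force between the fingers and scrap_4 above 1 N and z of scrap_4 in the frame of bed above 0.07 m and y of scrap_4 in the frame of bed between -0.152 and 0.152 m) or (contact force between the fingers and scrap_5 above 1 N and z of scrap_5 in the frame of bed above 0.07 m and y of scrap_5 in the frame of bed between -0.152 and 0.152 m) or (contact force between the fingers and scrap_6 above 1 N and z of scrap_6 in the frame of bed above 0.07 m and y of scrap_6 in the frame of bed between -0.152 and 0.152 m)).
It fails at once if a bystander is shifted by more than 30 mm (distance of any of timer, tape_roll, reagent_amber from where it was at the start of the episode above 0.03 m).
Of scrap_1, scrap_2, scrap_3, scrap_4, scrap_5, scrap_6 only 3 to 6 are there at a start; the rules pass over those that are not, and their reading is None.
At some moment in a run one of scrap_1, scrap_2, scrap_3, scrap_4, scrap_5, scrap_6 may be knocked a few centimetres aside while the robot is not near it.
It also fails if it takes over 168 s, if anything falls off the work surface, if the arm or the gripper's body presses on something with over 40 N, if the wrist force passes 120 N, or if a joint passes its speed limit or range.

## Working session

There is one attempt and no reset: what is moved stays moved. The work goes in short steps, Python scripts to look and compute and a tool call to move; the robot and the scene stay as the last step left them, time stands still between calls to the robot, and variables do not carry over. Pictures are saved under pics/ and viewed, at most 14 in all, crops included, and the job is handed in when it is done.

Besides the shell and the picture viewer there is one more tool, called after "Call:" as name(argument=value, ...), one argument or row to a line, values as JSON. step_arm: Moves the arm, as the interface text tells. Its arguments: {"type":"object","properties":{"targets":{"type":"array"},"squeeze":{"type":"number"}},"required":["targets"]}

```bash
mkdir -p pics; cat > h.py <<'E'
import numpy as np, cv2
from station import ctrl
def shot(n,f=None):
    d=ctrl.get_image(n)
    if f: cv2.imwrite('pics/'+f,cv2.cvtColor(d['img'],cv2.COLOR_RGB2BGR))
    return d
def ray(d,u,v,z):
    R,_=cv2.Rodrigues(np.array(d['rvec'],float)); t=np.array(d['tvec'],float).ravel()
    c=-R.T@t; r=R.T@np.array([(u-d['cx'])/d['fx'],(v-d['cy'])/d['fy'],1])
    return c+r*(z-c[2])/r[2]
def proj(d,P):
    R,_=cv2.Rodrigues(np.array(d['rvec'],float)); p=R@np.array(P,float)+np.array(d['tvec'],float).ravel()
    return np.array([d['fx']*p[0]/p[2]+d['cx'],d['fy']*p[1]/p[2]+d['cy']])
E
python3 - <<'E'
from h import *
import pickle
a=shot('top','top0.png');b=shot('scene','scene0.png')
pickle.dump((a,b),open('s0.pkl','wb'))
for d in(a,b):
    R,_=cv2.Rodrigues(np.array(d['rvec'],float));print(-R.T@np.array(d['tvec']).ravel(),d['fx'],R.round(2).tolist())
print(ctrl.get_obs())
E
```

```text
[ 0.43346423 -0.00836255  1.39563889] 408.9806295332413 [[-0.01, -1.0, 0.01], [-0.99, 0.01, -0.1], [0.1, -0.01, -0.99]]
[-0.67938048 -0.66653172  1.15979179] 501.170166079532 [[0.45, -0.89, -0.0], [-0.54, -0.27, -0.79], [0.71, 0.36, -0.61]]
{'t': 0.1, 'q': array([-1.33601368e+00,  5.33299982e-02,  1.61414881e+00,  1.76870244e-05,
        1.47598404e+00, -1.18992761e-01]), 'dq': array([ 5.03453590e-04,  1.62322329e-04, -2.24184950e-03,  1.48943198e-05,
        3.97368387e-05,  1.21817656e-03]), 'effort': array([ 1.19720843e-05, -3.94906354e+01, -3.71361244e+01, -1.87832256e-04,
        3.96109972e-03,  1.19104436e-05]), 'tool_pos': array([ 0.21640535, -0.58574731,  0.23016638]), 'tool_rot': array([-3.09073316e+00, -5.52484355e-01,  1.42288585e-04]), 'contact_force': array([-0.77857202, -0.74342368, -0.1986633 ]), 'wrist_torque': array([-0.00176705, -0.01361968,  0.03295647]), 'grip_force': 0.0, 'opening': 0.08548202085884427}
```

View pics/top0.png

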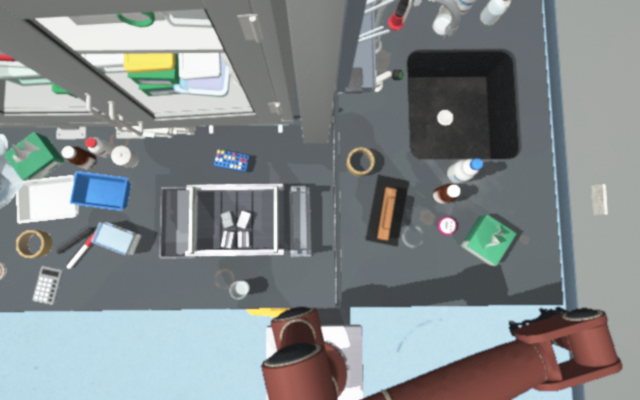

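View pics/scene0.png

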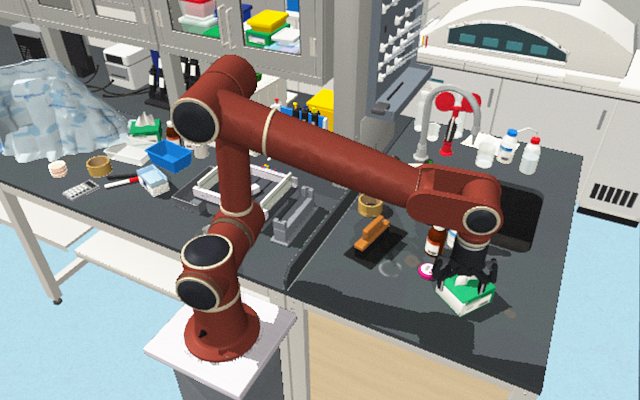

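The tray is at the left (u≈160-195, world +y), the stand at right (u≈300). Four offcuts sit at about (226,217), (244,217), (228,238) and (243,238), and the brush on the mat at (387,212). Next an enlarged crop.

```bash
python3 - <<'E'
from h import *
im=cv2.imread('pics/top0.png')
cv2.imwrite('pics/c1.png',cv2.resize(im[170:270,150:320],None,fx=4.7,fy=4.7,interpolation=cv2.INTER_CUBIC))
cv2.imwrite('pics/c2.png',cv2.resize(im[140:250,340:470],None,fx=5,fy=5,interpolation=cv2.INTER_CUBIC))
E
```

```text
(no output)
```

View pics/c1.png

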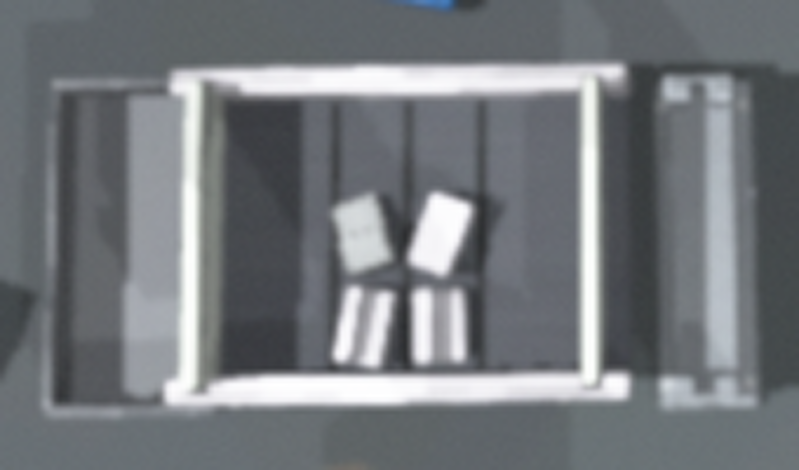

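View pics/c2.png

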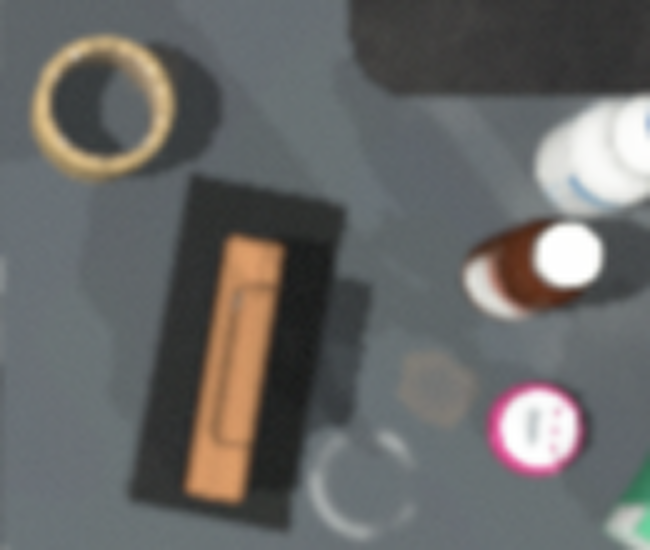

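```bash
python3 - <<'E'
from h import *
import pickle
a,b=pickle.load(open('s0.pkl','rb'))
c1=lambda u,v,z:ray(a,150+u/4.7,170+v/4.7,z)
c2=lambda u,v,z:ray(a,340+u/5,140+v/5,z)
def show(n,p):print(n,p[:2].round(4))
print('rails')
for p in [(172,71),(627,66),(627,84),(628,376),(628,399),(165,403),(165,378),(172,94)]: show(p,c1(*p,.116))
print('gateL top'); 
for p in [(193,80),(191,392),(592,77),(592,387)]: show(p,c1(*p,.14))
print('stand z.094')
for p in [(662,75),(732,75),(662,407),(754,407)]: show(p,c1(*p,.094))
print('tray z.046')
for p in [(53,80),(42,411)]: show(p,c1(*p,.046))
print('brush back z.056')
B=[c2(*p,.056) for p in[(228,237),(283,242),(243,502),(186,496)]]
for p in B: show('',p)
c=np.mean(B,0);show('c',c);e=((B[0]+B[1])-(B[2]+B[3]))/2;print(np.linalg.norm(e),np.arctan2(e[1],e[0]), np.linalg.norm(B[0]-B[1]))
print('mat z.004')
B=[c2(*p,.004) for p in[(192,175),(345,208),(288,530),(131,498)]]
c=np.mean(B,0);show('c',c);e=((B[0]+B[1])-(B[2]+B[3]))/2;print(np.linalg.norm(e),np.arctan2(e[1],e[0]))
print('scraps z.105')
for p in [(363,232),(441,234),(363,327),(440,326)]: show(p,c1(*p,.105))
for n,p in dict(tape=(104,106,.048),timer=(537,429,.022),amber=(565,255,.125)).items(): show(n,c2(*p))
E
```

```text
rails
(172, 71) [0.6123 0.3958]
(627, 66) [0.6126 0.091 ]
(627, 84) [0.6004 0.091 ]
(628, 376) [0.4061 0.0908]
(628, 399) [0.391  0.0909]
(165, 403) [0.3918 0.3955]
(165, 378) [0.4082 0.3959]
(172, 94) [0.5968 0.3955]
gateL top
(193, 80) [0.6029 0.3743]
(191, 392) [0.3995 0.3713]
(592, 77) [0.6022 0.1122]
(592, 387) [0.3998 0.1123]
stand z.094
(662, 75) [0.6092 0.0689]
(732, 75) [0.6088 0.0211]
(662, 407) [0.3847 0.0698]
(754, 407) [0.384  0.0081]
tray z.046
(53, 80) [0.6166 0.5017]
(42, 411) [0.385  0.5026]
brush back z.056
 [ 0.6064 -0.2419]
 [ 0.6027 -0.2783]
 [ 0.432  -0.2468]
 [ 0.4363 -0.2097]
c [ 0.5194 -0.2442]
0.17328272796718713 -0.1847910947166369 0.03649093510280713
mat z.004
c [ 0.5343 -0.2564]
0.22511985210558635 -0.20891361472140466
scraps z.105
(363, 232) [0.5036 0.269 ]
(441, 234) [0.5017 0.2168]
(363, 327) [0.4403 0.2683]
(440, 326) [0.4403 0.217 ]
tape [ 0.6966 -0.1628]
timer [ 0.4786 -0.452 ]
amber [ 0.5839 -0.4412]
```

Measured: the bed is centred at about (0.502, 0.243) with yaw ≈ 0 and spans 304 mm (matches the spec). The gates are at y≈0.373 and 0.113. The tray is on the +y side, so gate_left is the one to move. The brush is at (0.519,-0.244) with yaw -0.185. I'll move, then refine with the wrist camera.

Call:
step_arm(
  targets=[
    {"travel":[0.47,0.3,0.12],"angular":[0,0,-0.4507],"gripper":1},
    {"travel":[0.47,0.3,0.12],"angular":[0,0,-0.4507],"gripper":1},
    {"travel":[0.47,0.3,0.12],"angular":[0,0,-0.4507],"gripper":1},
    {"travel":[0.47,0.3,0.12],"angular":[0,0,-0.4507],"gripper":1},
    {"travel":[0.47,0.3,0.12],"angular":[0,0,-0.4507],"gripper":1},
    {"travel":[0.47,0.3,0.12],"angular":[0,0,-0.4507],"gripper":1},
    {"travel":[0.47,0.3,0.12],"angular":[0,0,-0.4507],"gripper":1},
    {"travel":[0.47,0.8,0.12],"angular":[0,0,-0.4507],"gripper":1},
    {"travel":[0.47,0.8,0.12],"angular":[0,0,-0.4507],"gripper":1},
    {"travel":[0.47,0.8,0.12],"angular":[0,0,-0.4507],"gripper":1},
  ],
)

```text
t: 1.1
tool_pos: [0.4984, -0.2543, 0.3024]
tool_rot: [-3.141, 0.0, 0.002]
contact_force: [1.2, 0.7, 0.3]
opening: 0.0849
grip_force: 0.0
```

Call:
step_arm(
  targets=[
    {"travel":[0,0.59,0],"angular":[0,0,0],"gripper":1},
    {"travel":[0,0.59,0],"angular":[0,0,0],"gripper":1},
    {"travel":[0,0.59,0],"angular":[0,0,0],"gripper":1},
    {"travel":[0,0.59,0],"angular":[0,0,0],"gripper":1},
    {"travel":[0,0.59,0],"angular":[0,0,0],"gripper":1},
    {"travel":[0,0.59,0],"angular":[0,0,0],"gripper":1},
    {"travel":[0,0.59,0],"angular":[0,0,0],"gripper":1},
    {"travel":[0,0.59,0],"angular":[0,0,0],"gripper":1},
    {"travel":[0,0.59,0],"angular":[0,0,0],"gripper":1},
    {"travel":[0,0.59,0],"angular":[0,0,0],"gripper":1},
  ],
)

```text
t: 2.1
tool_pos: [0.4985, 0.0969, 0.3029]
tool_rot: [3.141, -0.001, -0.001]
contact_force: [0.1, 0.5, 0.1]
opening: 0.0854
grip_force: 0.0
```

```bash
python3 - <<'E'
from h import *
import pickle
d=shot('wrist','w1.png');pickle.dump(d,open('w1.pkl','wb'));print(ctrl.get_obs()['tool_pos'])
E
```

```text
[0.49858076 0.09655195 0.30301233]
```

View pics/w1.png

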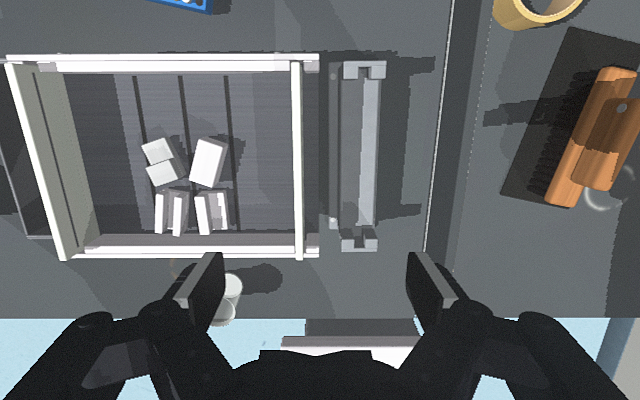

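The wrist view shows the stand's slots at (363,72) and (360,243), gate_right's top edge along u≈297, gate_left's top from (8,62) to (66,260), and the brush grip at (610,125). The offcuts are at (164,162), (208,163), (172,213) and (212,212).

```bash
python3 - <<'E'
from h import *
import pickle
d=pickle.load(open('w1.pkl','rb'))
def s(n,*p):print(n,*[ray(d,*q)[:2].round(4) for q in p])
s('slot',(363,71,.094),(360,244,.094))
s('stand ends',(344,62,.094),(385,62,.094),(386,78,.094),(343,250,.094),(377,250,.094))
s('pedestal edges z.06',(358,150,.06),(379,150,.06),(341,150,.06))
s('gR',(297,62,.14),(298,260,.14))
s('gL',(10,62,.14),(64,260,.14))
s('rails',(318,55,.116),(318,256,.116))
s('scr',(160,152,.105),(165,170,.105),(208,163,.105),(172,213,.105),(212,212,.105))
s('grip',(601,66,.097),(623,67,.097),(637,69,.097),(582,186,.097),(607,191,.097))
s('back',(547,206,.056),(570,208,.056),(600,67,.056))
E
```

```text
slot [0.5995 0.0468] [0.3986 0.0415]
stand ends [0.6083 0.067 ] [0.6082 0.0243] [0.5926 0.0222] [0.3903 0.0624] [0.3902 0.0198]
pedestal edges z.06 [0.5104 0.044 ] [0.5103 0.018 ] [0.5104 0.0651]
gR [0.6042 0.1135] [0.4024 0.1162]
gL [0.6046 0.3733] [0.4028 0.3741]
rails [0.6126 0.0943] [0.394 0.094]
scr [0.5162 0.2675] [0.496 0.265] [0.5038 0.2161] [0.4445 0.2644] [0.4457 0.2176]
grip [ 0.6037 -0.1991] [ 0.6027 -0.2222] [ 0.6008 -0.2373] [ 0.4743 -0.2129] [ 0.4681 -0.2437]
back [ 0.4347 -0.2101] [ 0.4318 -0.2413] [ 0.6059 -0.2331]
```

```bash
python3 - <<'E'
from h import *
w=cv2.imread('pics/w1.png')
r=lambda i:cv2.resize(i,None,fx=7,fy=7,interpolation=cv2.INTER_NEAREST)
cv2.imwrite('pics/c3.png',np.hstack([r(w[55:85,335:391]),r(w[225:255,335:391])]))
E
```

```text
(no output)
```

View pics/c3.png

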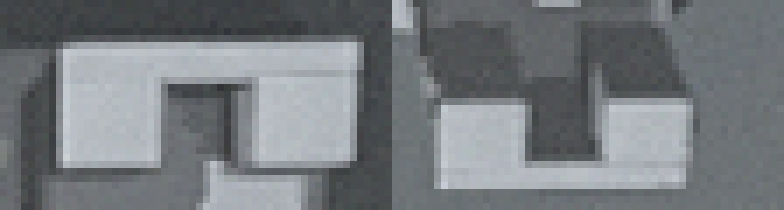

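```bash
python3 - <<'E'
from h import *
import pickle
d=pickle.load(open('w1.pkl','rb'))
a,b=pickle.load(open('s0.pkl','rb'))
print([ray(d,u,v,.094)[:2].round(4) for u,v in[(364.6,72.9),(359.75,243.6)]])
print([ray(a,150+u/4.7,170+v/4.7,.094)[:2].round(4) for u,v in[(706,85),(703,388)]])
img=cv2.cvtColor(d['img'],cv2.COLOR_RGB2GRAY)
for v in(80,100,150,200,240): print(v,img[v,288:306].tolist())
for v in(80,100,150,200,240): print(v,np.argmax(img[v,0:80]>190),img[v,0:80:2].tolist()[:40])
E
```

```text
[array([0.5976, 0.045 ]), array([0.3991, 0.0418])]
[array([0.6021, 0.0389]), array([0.397 , 0.0422])]
80 [114, 110, 95, 233, 255, 255, 253, 253, 253, 255, 255, 219, 129, 122, 102, 82, 85, 86]
100 [114, 112, 99, 134, 245, 255, 254, 253, 253, 253, 255, 250, 160, 114, 113, 81, 89, 87]
150 [111, 110, 110, 105, 111, 233, 255, 255, 253, 253, 254, 255, 245, 139, 114, 98, 77, 83]
200 [105, 109, 109, 108, 105, 90, 232, 255, 254, 253, 253, 253, 255, 232, 134, 115, 90, 80]
240 [123, 122, 125, 123, 123, 123, 106, 234, 255, 254, 253, 252, 255, 255, 212, 109, 90, 95]
80 8 [60, 67, 59, 54, 214, 255, 254, 255, 215, 129, 140, 136, 135, 139, 135, 135, 140, 75, 110, 134, 137, 137, 133, 132, 134, 136, 135, 132, 136, 135, 135, 137, 94, 78, 76, 79, 81, 82, 79, 82]
100 14 [61, 58, 64, 62, 61, 61, 54, 242, 255, 254, 255, 178, 132, 138, 137, 135, 135, 139, 138, 127, 67, 140, 137, 136, 137, 137, 137, 136, 135, 132, 133, 141, 136, 137, 124, 75, 83, 81, 77, 86]
150 28 [151, 64, 58, 59, 59, 59, 60, 62, 59, 61, 67, 74, 72, 66, 224, 255, 254, 255, 169, 130, 135, 136, 130, 134, 137, 139, 90, 102, 132, 133, 135, 135, 134, 135, 134, 132, 134, 138, 135, 137]
200 43 [60, 54, 61, 57, 59, 62, 59, 74, 164, 77, 71, 70, 68, 71, 74, 74, 63, 67, 65, 57, 57, 165, 255, 254, 255, 161, 132, 134, 136, 137, 133, 133, 130, 67, 139, 136, 136, 131, 133, 134]
240 54 [108, 108, 110, 109, 108, 107, 104, 108, 109, 108, 110, 110, 109, 111, 108, 105, 109, 89, 100, 96, 99, 95, 98, 93, 93, 96, 80, 252, 255, 255, 237, 127, 133, 133, 133, 138, 133, 136, 53, 138]
```

Stand slot ≈ (0.499, 0.042), yaw≈0 with both cameras agreeing within 3 mm; gate_left at (0.502, 0.3735).

Call:
step_arm(
  targets=[
    {"travel":[0.006,0.4615,0],"angular":[0,0,0],"gripper":1},
    {"travel":[0.006,0.4615,0],"angular":[0,0,0],"gripper":1},
    {"travel":[0.006,0.4615,0],"angular":[0,0,0],"gripper":1},
    {"travel":[0.006,0.4615,0],"angular":[0,0,0],"gripper":1},
    {"travel":[0.006,0.4615,0],"angular":[0,0,0],"gripper":1},
    {"travel":[0.006,0.4615,0],"angular":[0,0,0],"gripper":1},
    {"travel":[0.006,0.4615,0],"angular":[0,0,0],"gripper":1},
    {"travel":[0.006,0.4615,-0.15],"angular":[0,0,0],"gripper":1},
    {"travel":[0.006,0.4615,-0.15],"angular":[0,0,0],"gripper":1},
    {"travel":[0.006,0.4615,-0.15],"angular":[0,0,0],"gripper":1},
  ],
)

```text
t: 3.15
tool_pos: [0.4995, 0.3704, 0.2054]
tool_rot: [3.134, -0.005, -0.018]
contact_force: [0.2, 0.3, -1.3]
opening: 0.0854
grip_force: 0.0
```

```bash
python3 - <<'E'
from h import *
d=shot('wrist','w2.png');print(ctrl.get_obs()['tool_pos'],ctrl.get_obs()['tool_rot'])
g=d['img'].min(2)>170
n,l,st,c=cv2.connectedComponentsWithStats(g.astype(np.uint8))
for i in range(1,n):
    if st[i,4]>400: print(st[i],c[i])
E
```

```text
[0.50119181 0.37165738 0.20972561] [ 3.137531   -0.0045098  -0.00995536]
[ 274   34  366   27 7836] [475.78381827  46.95431343]
[ 286   48  128  273 4375] [324.12251429 216.9936    ]
[ 467  177   53   42 1150] [492.31043478 197.74521739]
[ 469  179  171  139 7586] [596.32849987 260.        ]
[418 183  39  35 901] [437.11098779 200.23862375]
[   0  189   97   70 3943] [ 45.98503677 224.20923155]
[401 220  30  52 469] [416.1108742  241.31130064]
[ 456  224   30   56 1081] [471.04717854 252.78353377]
[430 227  25  39 472] [441.94491525 246.2309322 ]
[396 312  28  27 552] [409.05072464 325.69021739]
```

View pics/w2.png

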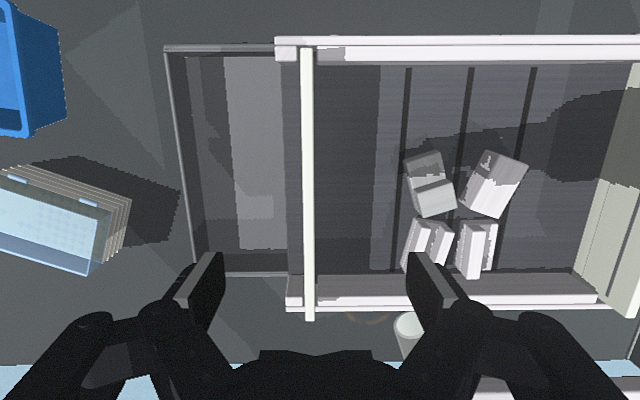

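The gate_left top edge runs from (307,48) to (310,320), between the fingers.

```bash
python3 - <<'E'
from h import *
d=shot('wrist')
img=cv2.cvtColor(d['img'],cv2.COLOR_RGB2GRAY)
for v in(80,150,220,290):
    r=np.where(img[v,296:320]>200)[0]+296; print(v,r.min(),r.max(),ray(d,r.min(),v,.14)[:2].round(4),ray(d,r.max()+1,v,.14)[:2].round(4))
print(ray(d,307,48,.14),ray(d,310,320,.14),ray(d,276,38,.116),ray(d,288,309,.116),'tray',ray(d,166,47,.046),ray(d,197,275,.046))
o=ctrl.get_obs();print(o['tool_pos'],o['tool_rot'])
E
```

```text
80 303 314 [0.5874 0.3791] [0.5874 0.3714]
150 305 314 [0.5424 0.3784] [0.5424 0.3716]
220 306 314 [0.4907 0.3784] [0.4907 0.3718]
290 307 315 [0.4307 0.3783] [0.4306 0.3712]
[0.60603064 0.37630815 0.14      ] [0.4017977  0.37621778 0.14      ] [0.61527305 0.39790015 0.116     ] [0.39384102 0.39645011 0.116     ] tray [0.6187433  0.50393167 0.046     ] [0.38507345 0.50450533 0.046     ]
[0.50268475 0.37283511 0.21323075] [ 3.14058919e+00 -4.08663480e-03 -1.87559163e-03]
```

Call:
step_arm(
  targets=[
    {"travel":[0.001,0.002,-0.08],"angular":[0,0,0],"gripper":1},
    {"travel":[0.001,0.002,-0.16],"angular":[0,0,0],"gripper":1},
    {"travel":[0.001,0.002,-0.177],"angular":[0,0,0],"gripper":1},
    {"travel":[0.001,0.002,-0.177],"angular":[0,0,0],"gripper":0},
    {"travel":[0.001,0.002,-0.177],"angular":[0,0,0],"gripper":0},
    {"travel":[0.001,0.002,-0.177],"angular":[0,0,0],"gripper":0},
    {"travel":[0.001,0.002,-0.177],"angular":[0,0,0],"gripper":0},
    {"travel":[0.001,0.002,-0.177],"angular":[0,0,0],"gripper":0},
    {"travel":[0.001,0.002,-0.177],"angular":[0,0,0],"gripper":0},
    {"travel":[0.001,0.002,-0.177],"angular":[0,0,0],"gripper":0},
  ],
  squeeze=60,
)

```text
t: 4.25
tool_pos: [0.5034, 0.3764, 0.1086]
tool_rot: [-3.14, 0.0, -0.003]
contact_force: [-0.3, -0.0, 5.0]
opening: 0.0078
grip_force: 59.3
```

Call:
step_arm(
  targets=[
    {"travel":[0,0,0.04],"angular":[0,0,0],"gripper":0},
    {"travel":[0,0,0.08],"angular":[0,0,0],"gripper":0},
    {"travel":[0,0,0.12],"angular":[0,0,0],"gripper":0},
    {"travel":[0,0,0.18],"angular":[0,0,0],"gripper":0},
    {"travel":[0,0,0.2],"angular":[0,0,0],"gripper":0},
    {"travel":[0,0,0.2],"angular":[0,0,0],"gripper":0},
    {"travel":[0,0,0.2],"angular":[0,0,0],"gripper":0},
  ],
)

```text
t: 4.95
tool_pos: [0.5021, 0.3754, 0.2251]
tool_rot: [3.14, -0.0, -0.003]
contact_force: [0.0, -0.2, -2.1]
opening: 0.0072
grip_force: 58.5
```

Call:
step_arm(
  targets=[
    {"travel":[0,-0.05,0],"angular":[0,0,0],"gripper":0},
    {"travel":[0,-0.12,0],"angular":[0,0,0],"gripper":0},
    {"travel":[0,-0.2,0],"angular":[0,0,0],"gripper":0},
    {"travel":[0,-0.28,0],"angular":[0,0,0],"gripper":0},
    {"travel":[0,-0.36,0],"angular":[0,0,0],"gripper":0},
    {"travel":[0,-0.44,0],"angular":[0,0,0],"gripper":0},
    {"travel":[0,-0.5,0],"angular":[0,0,0],"gripper":0},
    {"travel":[-0.006,-0.55,0],"angular":[0,0,0],"gripper":0},
    {"travel":[-0.006,-0.55,0],"angular":[0,0,0],"gripper":0},
    {"travel":[-0.006,-0.55,0],"angular":[0,0,0],"gripper":0},
  ],
)

```text
t: 5.95
tool_pos: [0.4981, 0.0456, 0.2247]
tool_rot: [-3.141, 0.003, 0.006]
contact_force: [-0.5, -0.6, -1.3]
opening: 0.0074
grip_force: 58.8
```

```bash
python3 - <<'E'
from h import *
d=shot('wrist','w3.png');o=ctrl.get_obs();print(o['tool_pos'],o['tool_rot'],o['opening'],d['tvec'])
E
```

```text
[0.49835115 0.04621615 0.22519585] [-3.14088630e+00  5.32935198e-04  4.76240434e-03] 0.006981137251577996 [0.04735342 0.43516968 0.52743475]
```

View pics/w3.png

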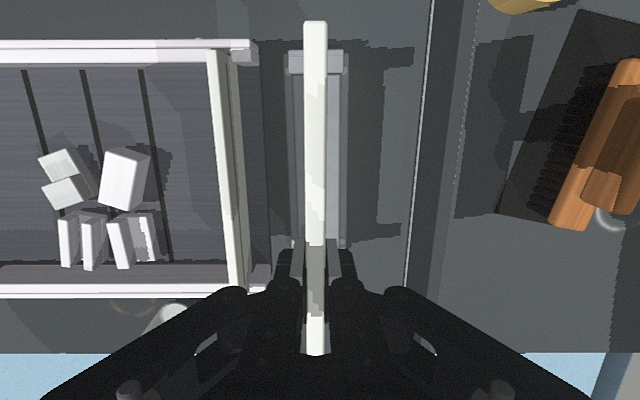

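The gate hangs straight (u≈316) and the far stand upright spans u 289–344 at v≈62. I'll measure both.

```bash
python3 - <<'E'
from h import *
d=shot('wrist')
g=cv2.cvtColor(d['img'],cv2.COLOR_RGB2GRAY)
for v in(56,60,66): print(v,g[v,282:300].tolist(),g[v,332:352].tolist())
for z in(.25,.257):
  print([ray(d,u,v,z)[:2].round(4) for u,v in[(305,23),(327,23),(304.5,200),(326.5,200)]])
print([ray(d,u,v,.094)[:2].round(4) for u,v in[(289,62),(344,62)]])
print(ctrl.get_obs()['tool_pos'])
E
```

```text
56 [60, 69, 84, 84, 96, 91, 89, 124, 168, 157, 158, 159, 160, 160, 156, 158, 159, 161] [152, 153, 152, 149, 149, 149, 150, 149, 148, 152, 152, 139, 106, 104, 109, 104, 108, 93, 61, 67]
60 [61, 67, 75, 89, 94, 88, 81, 128, 178, 172, 164, 169, 166, 165, 165, 164, 164, 168] [168, 162, 166, 162, 160, 165, 165, 161, 159, 158, 164, 154, 105, 96, 106, 106, 106, 86, 66, 71]
66 [68, 62, 72, 89, 94, 91, 86, 124, 174, 168, 168, 167, 164, 165, 166, 163, 162, 167] [165, 163, 164, 167, 164, 160, 163, 162, 165, 166, 159, 151, 103, 97, 109, 105, 104, 84, 65, 67]
[array([0.5993, 0.0498]), array([0.5993, 0.0423]), array([0.5361, 0.0507]), array([0.5361, 0.0419])]
[array([0.5979, 0.0495]), array([0.5979, 0.0426]), array([0.5385, 0.0504]), array([0.5385, 0.0421])]
[array([0.6008, 0.0677]), array([0.6008, 0.0231])]
[0.49854008 0.04659698 0.22561126]
```

Call:
step_arm(
  targets=[
    {"travel":[0,-0.0035,-0.06],"angular":[0,0,0],"gripper":0},
    {"travel":[0,-0.0035,-0.12],"angular":[0,0,0],"gripper":0},
    {"travel":[0,-0.0035,-0.15],"angular":[0,0,0],"gripper":0},
    {"travel":[0,-0.0035,-0.165],"angular":[0,0,0],"gripper":0},
    {"travel":[0,-0.0035,-0.18],"angular":[0,0,0],"gripper":0},
    {"travel":[0,-0.0035,-0.195],"angular":[0,0,0],"gripper":0},
    {"travel":[0,-0.0035,-0.195],"angular":[0,0,0],"gripper":0},
  ],
)

```text
t: 6.75
tool_pos: [0.4988, 0.044, 0.1095]
tool_rot: [-3.141, -0.0, 0.002]
contact_force: [-0.7, 0.3, -1.4]
opening: 0.0069
grip_force: 58.8
```

Call:
step_arm(
  targets=[
    {"travel":[0,0,-0.01],"angular":[0,0,0],"gripper":0},
    {"travel":[0,0,-0.02],"angular":[0,0,0],"gripper":0},
    {"travel":[0,0,-0.028],"angular":[0,0,0],"gripper":0},
    {"travel":[0,0,-0.032],"angular":[0,0,0],"gripper":0},
    {"travel":[0,0,-0.032],"angular":[0,0,0],"gripper":0},
  ],
)

```text
t: 7.25
tool_pos: [0.4988, 0.0437, 0.0904]
tool_rot: [-3.142, 0.001, 0.001]
contact_force: [-0.3, -1.0, -1.8]
opening: 0.0076
grip_force: 58.8
```

Call:
step_arm(
  targets=[
    {"travel":[0,0,-0.002],"angular":[0,0,0],"gripper":0},
    {"travel":[0,0,-0.003],"angular":[0,0,0],"gripper":0},
    {"travel":[0,0,-0.003],"angular":[0,0,0],"gripper":0.3},
    {"travel":[0,0,-0.003],"angular":[0,0,0],"gripper":0.6},
    {"travel":[0,0,-0.003],"angular":[0,0,0],"gripper":1},
    {"travel":[0,0,-0.003],"angular":[0,0,0],"gripper":1},
    {"travel":[0,0,0.08],"angular":[0,0,0],"gripper":1},
    {"travel":[0,0,0.16],"angular":[0,0,0],"gripper":1},
    {"travel":[0,0,0.22],"angular":[0,0,0],"gripper":1},
    {"travel":[0,0,0.22],"angular":[0,0,0],"gripper":1},
  ],
)

```text
t: 8.25
tool_pos: [0.5027, 0.0435, 0.2305]
tool_rot: [3.141, -0.0, 0.02]
contact_force: [-0.2, -1.0, 1.0]
opening: 0.0853
grip_force: 0.0
```

```bash
python3 - <<'E'
from h import *
d=shot('wrist','w4.png');o=ctrl.get_obs();print(o['tool_pos'],o['tool_rot'],o['opening'])
E
```

```text
[0.5011243  0.04362885 0.22692548] [ 3.14111999e+00 -1.92712717e-04  1.16564036e-02] 0.08540813659478219
```

View pics/w4.png

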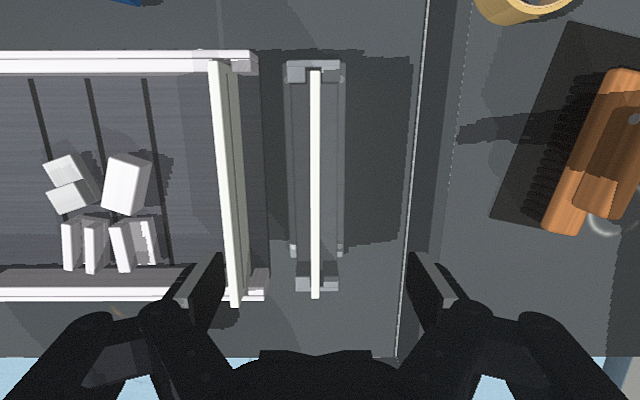

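Gate parked in both slots (u≈315, both ends seated). Now over to the brush.

Call:
step_arm(
  targets=[
    {"travel":[0.03,-0.48,0.02],"angular":[0,0,-0.2355],"gripper":1},
    {"travel":[0.03,-0.48,0.02],"angular":[0,0,-0.2355],"gripper":1},
    {"travel":[0.03,-0.48,0.02],"angular":[0,0,-0.2355],"gripper":1},
    {"travel":[0.03,-0.48,0.02],"angular":[0,0,-0.2355],"gripper":1},
    {"travel":[0.03,-0.48,0.02],"angular":[0,0,-0.2355],"gripper":1},
    {"travel":[0.03,-0.48,0.02],"angular":[0,0,-0.2355],"gripper":1},
    {"travel":[0.03,-0.48,0.02],"angular":[0,0,-0.2355],"gripper":1},
    {"travel":[0.03,-0.48,0.02],"angular":[0,0,-0.2355],"gripper":1},
    {"travel":[0.03,-0.48,0.02],"angular":[0,0,-0.2355],"gripper":1},
  ],
)

```text
t: 9.2
tool_pos: [0.5167, -0.243, 0.2335]
tool_rot: [-3.127, 0.289, 0.003]
contact_force: [0.6, -0.2, 0.2]
opening: 0.0858
grip_force: 0.0
```

```bash
python3 - <<'E'
from h import *
d=shot('wrist','w5.png');o=ctrl.get_obs();print(o['tool_pos'],o['tool_rot'])
import pickle;pickle.dump(d,open('w5.pkl','wb'))
E
```

```text
[ 0.51687388 -0.24282457  0.23390749] [-3.12733321e+00  2.88018684e-01  2.15900531e-03]
```

View pics/w5.png

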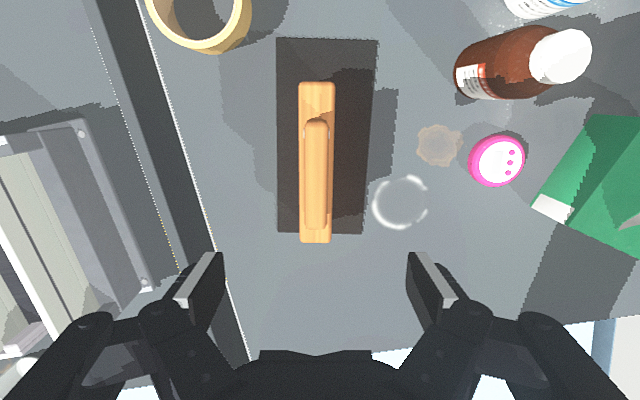

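The brush back has corners (299,82), (335,82), (332,243) and (300,243). The grip runs along u≈316, v 118–228, and the mat spans (277,39)–(378,234).

```bash
python3 - <<'E'
from h import *
import pickle
d=pickle.load(open('w5.pkl','rb'))
B=[ray(d,u,v,.056) for u,v in[(299,82),(335,82),(332,242),(300,242)]]
M=[ray(d,u,v,.004) for u,v in[(277,38),(379,39),(363,234),(277,233)]]
G=[ray(d,u,v,.097) for u,v in[(305,120),(328,120),(327,226),(303,226)]]
for n,Q in zip('BMG',(B,M,G)):
    e=(Q[0]+Q[1]-Q[2]-Q[3])/2;w=Q[0]-Q[1]
    print(n,np.mean(Q,0).round(4),np.linalg.norm(e).round(4),np.linalg.norm(w).round(4),np.arctan2(e[1],e[0]).round(3))
print(ray(d,495,158,.022)[:2])
E
```

```text
B [ 0.5199 -0.2445  0.056 ] 0.1706 0.0347 -0.19
M [ 0.5342 -0.2559  0.004 ] 0.2304 0.11 -0.218
G [ 0.5226 -0.2442  0.097 ] 0.1004 0.0201 -0.198
[ 0.4865107  -0.44663434]
```

Call:
step_arm(
  targets=[
    {"travel":[0.006,-0.003,-0.08],"angular":[0,0,-0.01],"gripper":1},
    {"travel":[0.006,-0.003,-0.16],"angular":[0,0,-0.01],"gripper":1},
    {"travel":[0.006,-0.003,-0.23],"angular":[0,0,-0.01],"gripper":1},
    {"travel":[0.006,-0.003,-0.27],"angular":[0,0,-0.01],"gripper":1},
    {"travel":[0.006,-0.003,-0.27],"angular":[0,0,-0.01],"gripper":0},
    {"travel":[0.006,-0.003,-0.27],"angular":[0,0,-0.01],"gripper":0},
    {"travel":[0.006,-0.003,-0.27],"angular":[0,0,-0.01],"gripper":0},
    {"travel":[0.006,-0.003,-0.27],"angular":[0,0,-0.01],"gripper":0},
    {"travel":[0.006,-0.003,-0.27],"angular":[0,0,-0.01],"gripper":0},
    {"travel":[0.006,-0.003,-0.27],"angular":[0,0,-0.01],"gripper":0},
  ],
  squeeze=110,
)

```text
t: 10.25
tool_pos: [0.5223, -0.2465, 0.0756]
tool_rot: [3.126, -0.303, 0.006]
contact_force: [-1.1, 1.6, 6.6]
opening: 0.0202
grip_force: 108.3
```

Call:
step_arm(
  targets=[
    {"travel":[0,0,0.06],"angular":[0,0,0],"gripper":0},
    {"travel":[0,0,0.14],"angular":[0,0,0],"gripper":0},
    {"travel":[0,0,0.22],"angular":[0,0,0],"gripper":0},
    {"travel":[0,0,0.3],"angular":[0,0,0],"gripper":0},
    {"travel":[0,0,0.32],"angular":[0,0,0],"gripper":0},
    {"travel":[0,0,0.32],"angular":[0,0,0],"gripper":0},
  ],
)

```text
t: 10.85
tool_pos: [0.5218, -0.2469, 0.2683]
tool_rot: [3.124, -0.303, 0.009]
contact_force: [-0.4, -0.1, -2.3]
opening: 0.0199
grip_force: 108.1
```

Call:
step_arm(
  targets=[
    {"travel":[-0.029,0.05,0],"angular":[0,0,0.06],"gripper":0},
    {"travel":[-0.029,0.13,0],"angular":[0,0,0.12],"gripper":0},
    {"travel":[-0.029,0.21,0],"angular":[0,0,0.18],"gripper":0},
    {"travel":[-0.029,0.29,0],"angular":[0,0,0.245],"gripper":0},
    {"travel":[-0.029,0.37,0],"angular":[0,0,0.245],"gripper":0},
    {"travel":[-0.029,0.45,0],"angular":[0,0,0.245],"gripper":0},
    {"travel":[-0.029,0.53,0],"angular":[0,0,0.245],"gripper":0},
    {"travel":[-0.029,0.6,0],"angular":[0,0,0.245],"gripper":0},
    {"travel":[-0.029,0.66,0],"angular":[0,0,0.245],"gripper":0},
    {"travel":[-0.029,0.66,0],"angular":[0,0,0.245],"gripper":0},
  ],
)

```text
t: 11.85
tool_pos: [0.5013, 0.1533, 0.2609]
tool_rot: [-3.141, -0.008, 0.01]
contact_force: [-0.4, -1.0, -2.1]
opening: 0.0204
grip_force: 108.6
```

```bash
python3 - <<'E'
from h import *
import pickle
d=shot('wrist');t=shot('top');o=ctrl.get_obs();print(o['tool_pos'],o['tool_rot'],o['opening'],o['grip_force'])
pickle.dump((d,t),open('w6.pkl','wb'))
bg=lambda x:cv2.cvtColor(x['img'],cv2.COLOR_RGB2BGR)
tc=cv2.resize(bg(t)[165:265,150:320],(640,376))
cv2.imwrite('pics/w6.png',cv2.resize(np.vstack([bg(d)[:360],tc]),None,fx=.8,fy=.8))
E
```

```text
[0.50195362 0.15014006 0.26158779] [ 3.14011284e+00  1.83202037e-03 -8.03877860e-03] 0.02005109627869035 108.65167021751404
```

View pics/w6.png

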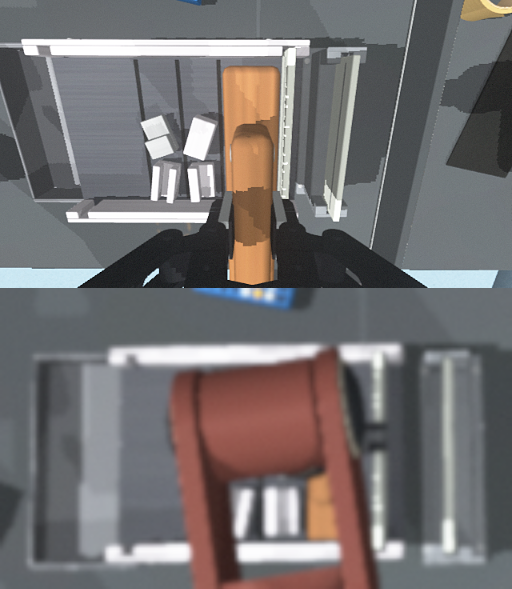

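Offcuts unmoved, right-most edges near (270,160)/(270,240) full-scale px; the brush hangs level between them and gate_right. Checking clearances.

```bash
python3 - <<'E'
from h import *
import pickle
d,t=pickle.load(open('w6.pkl','rb'))
f=lambda u,v,z:ray(d,u/.8,v/.8,z)[:2].round(4)
print('brush far',f(222,67,.246),f(279,67,.246))
print('scr',f(216,125,.105),f(215,193,.105),f(203,160,.09),f(216,193,.085))
print('gate',f(283,100,.14),f(282,180,.14))
print('rail in',f(200,55,.116),f(200,208,.116))
E
```

```text
brush far [0.5838 0.1718] [0.584  0.1379]
scr [0.521  0.1974] [0.4301 0.2024] [0.471  0.2188] [0.4201 0.2043]
gate [0.5544 0.1219] [0.4645 0.1193]
rail in [0.5989 0.2098] [0.414 0.221]
```

Call:
step_arm(
  targets=[
    {"travel":[0.008,0.002,-0.04],"angular":[0,0,0],"gripper":0},
    {"travel":[0.008,0.002,-0.09],"angular":[0,0,0],"gripper":0},
    {"travel":[0.008,0.002,-0.14],"angular":[0,0,0],"gripper":0},
    {"travel":[0.008,0.002,-0.165],"angular":[0,0,0],"gripper":0},
    {"travel":[0.008,0.002,-0.172],"angular":[0,0,0],"gripper":0},
    {"travel":[0.008,0.002,-0.178],"angular":[0,0,0],"gripper":0},
    {"travel":[0.008,0.002,-0.178],"angular":[0,0,0],"gripper":0},
  ],
)

```text
t: 12.65
tool_pos: [0.5088, 0.1509, 0.1591]
tool_rot: [-3.141, 0.002, -0.002]
contact_force: [-0.4, 0.0, -1.1]
opening: 0.0203
grip_force: 108.6
```

Call:
step_arm(
  targets=[
    {"travel":[0,0,-0.005],"angular":[0,0,0],"gripper":0},
    {"travel":[0,0,-0.009],"angular":[0,0,0],"gripper":0},
    {"travel":[0,0,-0.009],"angular":[0,0,0],"gripper":0},
  ],
)

```text
t: 12.95
tool_pos: [0.5082, 0.1512, 0.1529]
tool_rot: [-3.142, 0.001, -0.001]
contact_force: [-0.6, 0.3, -3.0]
opening: 0.0201
grip_force: 108.6
```

Call:
step_arm(
  targets=[
    {"travel":[0,0.02,0],"angular":[0,0,0],"gripper":0},
    {"travel":[0,0.04,0],"angular":[0,0,0],"gripper":0},
    {"travel":[0,0.06,0],"angular":[0,0,0],"gripper":0},
    {"travel":[0,0.08,0],"angular":[0,0,0],"gripper":0},
    {"travel":[0,0.1,0],"angular":[0,0,0],"gripper":0},
    {"travel":[0,0.12,0],"angular":[0,0,0],"gripper":0},
    {"travel":[0,0.14,0],"angular":[0,0,0],"gripper":0},
    {"travel":[0,0.16,0],"angular":[0,0,0],"gripper":0},
    {"travel":[0,0.18,0],"angular":[0,0,0],"gripper":0},
    {"travel":[0,0.2,0],"angular":[0,0,0],"gripper":0},
  ],
)

```text
t: 13.95
tool_pos: [0.5081, 0.2721, 0.1527]
tool_rot: [3.141, -0.001, -0.0]
contact_force: [0.5, -2.3, -1.9]
opening: 0.0199
grip_force: 108.8
```

Call:
step_arm(
  targets=[
    {"travel":[0,0.018,0],"angular":[0,0,0],"gripper":0},
    {"travel":[0,0.036,0],"angular":[0,0,0],"gripper":0},
    {"travel":[0,0.054,0],"angular":[0,0,0],"gripper":0},
    {"travel":[0,0.072,0],"angular":[0,0,0],"gripper":0},
    {"travel":[0,0.09,0],"angular":[0,0,0],"gripper":0},
    {"travel":[0,0.108,0],"angular":[0,0,0],"gripper":0},
    {"travel":[0,0.126,0],"angular":[0,0,0],"gripper":0},
    {"travel":[0,0.144,0],"angular":[0,0,0],"gripper":0},
    {"travel":[0,0.16,0],"angular":[0,0,0],"gripper":0},
    {"travel":[0,0.16,0],"angular":[0,0,0],"gripper":0},
  ],
)

```text
t: 14.95
tool_pos: [0.508, 0.3687, 0.1526]
tool_rot: [-3.14, -0.001, 0.0]
contact_force: [-0.3, 0.1, -2.2]
opening: 0.0201
grip_force: 108.4
```

```bash
python3 - <<'E'
from h import *
import pickle
d=shot('wrist');t=shot('top');o=ctrl.get_obs();print(o['tool_pos'],o['tool_rot'],o['opening'],o['contact_force'])
bg=lambda x:cv2.cvtColor(x['img'],cv2.COLOR_RGB2BGR)
tc=cv2.resize(bg(t)[165:265,150:320],(640,376))
cv2.imwrite('pics/w7.png',cv2.resize(np.vstack([bg(d)[:360],tc]),None,fx=.8,fy=.8))
E
```

```text
[0.50799529 0.36749604 0.15250924] [-3.14132836e+00  4.51156582e-04  4.30226010e-04] 0.020047814848663387 [ 1.09124174  0.39057985 -2.85093301]
```

View pics/w7.png

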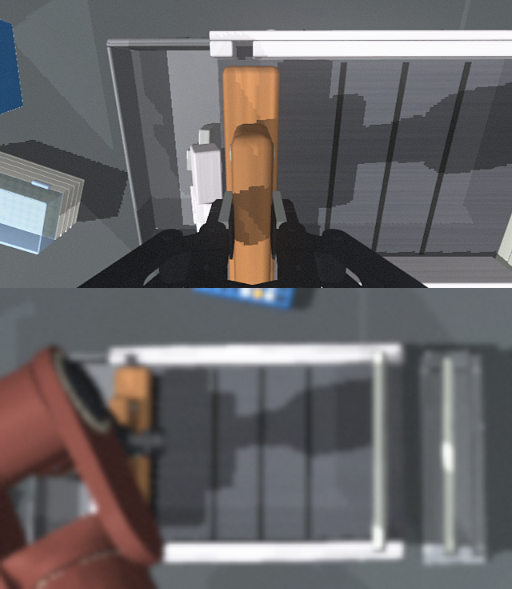

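All offcuts are ahead of the brush, on or past the lip (205,175). The bed behind is empty. Continue.

Call:
step_arm(
  targets=[
    {"travel":[0,0.014,0],"angular":[0,0,0],"gripper":0},
    {"travel":[0,0.028,0],"angular":[0,0,0],"gripper":0},
    {"travel":[0,0.042,0],"angular":[0,0,0],"gripper":0},
    {"travel":[0,0.056,0],"angular":[0,0,0],"gripper":0},
    {"travel":[0,0.07,0],"angular":[0,0,0],"gripper":0},
    {"travel":[0,0.078,0],"angular":[0,0,0],"gripper":0},
    {"travel":[0,0.078,0],"angular":[0,0,0],"gripper":0},
    {"travel":[0,0.078,0],"angular":[0,0,0],"gripper":0},
  ],
)

```text
t: 15.85
tool_pos: [0.5081, 0.4139, 0.1526]
tool_rot: [3.141, -0.001, -0.0]
contact_force: [-0.2, -0.0, -2.4]
opening: 0.0202
grip_force: 108.6
```

Call:
step_arm(
  targets=[
    {"travel":[0,0,0.08],"angular":[0,0,0],"gripper":0},
    {"travel":[0,-0.02,0.16],"angular":[0,0,0],"gripper":0},
    {"travel":[0,-0.1,0.19],"angular":[0,0,0],"gripper":0},
    {"travel":[0,-0.18,0.19],"angular":[0,0,0],"gripper":0},
    {"travel":[0,-0.25,0.19],"angular":[0,0,0],"gripper":0},
    {"travel":[0,-0.3,0.19],"angular":[0,0,0],"gripper":0},
    {"travel":[0,-0.3,0.19],"angular":[0,0,0],"gripper":0},
  ],
)

```text
t: 16.55
tool_pos: [0.5082, 0.2305, 0.267]
tool_rot: [3.14, -0.008, 0.001]
contact_force: [0.1, 0.5, -2.0]
opening: 0.0203
grip_force: 108.9
```

```bash
python3 - <<'E'
from h import *
import pickle
d=shot('wrist');t=shot('top');o=ctrl.get_obs();print(o['tool_pos'],o['tool_rot'],o['opening'],o['contact_force'])
pickle.dump((d,t),open('w8.pkl','wb'))
bg=lambda x:cv2.cvtColor(x['img'],cv2.COLOR_RGB2BGR)
tc=cv2.resize(bg(t)[165:265,150:320],(640,376))
cv2.imwrite('pics/w8.png',cv2.resize(np.vstack([bg(d)[:360],tc]),None,fx=.8,fy=.8))
E
```

```text
[0.50821362 0.2333796  0.26694395] [-3.14094883e+00  3.60506424e-03 -7.37488278e-04] 0.02035667107311506 [-0.45818396  0.11930482 -2.05216838]
```

View pics/w8.png

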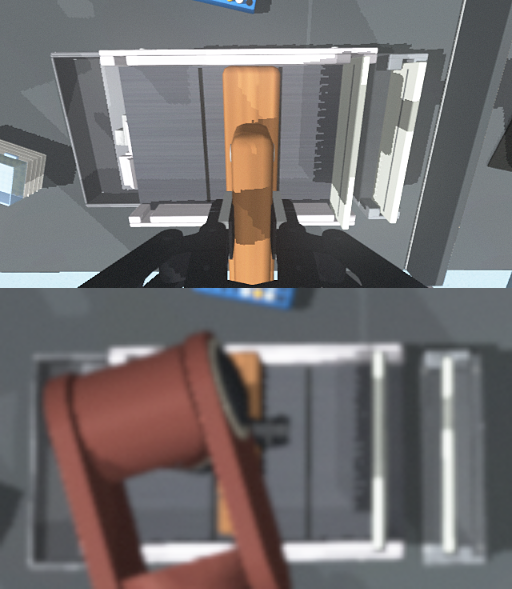

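The bed is empty and the offcuts lie in the tray by the bed's end (125,130)/(122,170). Next I'll return the brush, then check with the arm clear.

Call:
step_arm(
  targets=[
    {"travel":[0.037,-0.06,0],"angular":[0,0,0],"gripper":0},
    {"travel":[0.037,-0.14,0],"angular":[0,0,0],"gripper":0},
    {"travel":[0.037,-0.22,0],"angular":[0,0,0],"gripper":0},
    {"travel":[0.037,-0.3,0],"angular":[0,0,0],"gripper":0},
    {"travel":[0.037,-0.38,0],"angular":[0,0,-0.05],"gripper":0},
    {"travel":[0.037,-0.46,0],"angular":[0,0,-0.12],"gripper":0},
    {"travel":[0.037,-0.54,0],"angular":[0,0,-0.19],"gripper":0},
    {"travel":[0.037,-0.62,0],"angular":[0,0,-0.255],"gripper":0},
    {"travel":[0.037,-0.7,0],"angular":[0,0,-0.255],"gripper":0},
    {"travel":[0.037,-0.77,0],"angular":[0,0,-0.255],"gripper":0},
  ],
)

```text
t: 17.65
tool_pos: [0.5309, -0.2294, 0.2667]
tool_rot: [-3.126, 0.314, -0.001]
contact_force: [-0.1, -0.3, -2.0]
opening: 0.0197
grip_force: 109.2
```

Call:
step_arm(
  targets=[
    {"travel":[0,-0.039,0],"angular":[0,0,0],"gripper":0},
    {"travel":[0,-0.039,0],"angular":[0,0,0],"gripper":0},
    {"travel":[0,-0.039,-0.06],"angular":[0,0,0],"gripper":0},
    {"travel":[0,-0.039,-0.13],"angular":[0,0,0],"gripper":0},
    {"travel":[0,-0.039,-0.2],"angular":[0,0,0],"gripper":0},
    {"travel":[0,-0.039,-0.26],"angular":[0,0,0],"gripper":0},
    {"travel":[0,-0.039,-0.29],"angular":[0,0,0],"gripper":0},
    {"travel":[0,-0.039,-0.3],"angular":[0,0,0],"gripper":0},
    {"travel":[0,-0.039,-0.3],"angular":[0,0,0],"gripper":0},
  ],
)

```text
t: 18.55
tool_pos: [0.5305, -0.2501, 0.086]
tool_rot: [-3.125, 0.312, 0.002]
contact_force: [0.3, 0.6, -1.5]
opening: 0.0201
grip_force: 109.1
```

Call:
step_arm(
  targets=[
    {"travel":[0,0,-0.006],"angular":[0,0,0],"gripper":0},
    {"travel":[0,0,-0.012],"angular":[0,0,0],"gripper":0},
    {"travel":[0,0,-0.016],"angular":[0,0,0],"gripper":0},
    {"travel":[0,0,-0.016],"angular":[0,0,0],"gripper":0},
  ],
)

```text
t: 18.95
tool_pos: [0.5304, -0.2515, 0.0773]
tool_rot: [3.126, -0.315, 0.0]
contact_force: [-0.5, 0.8, -1.8]
opening: 0.0202
grip_force: 109.1
```

Call:
step_arm(
  targets=[
    {"travel":[0,0,-0.003],"angular":[0,0,0],"gripper":0},
    {"travel":[0,0,-0.003],"angular":[0,0,0],"gripper":0},
    {"travel":[0,0,-0.003],"angular":[0,0,0],"gripper":0.4},
    {"travel":[0,0,-0.003],"angular":[0,0,0],"gripper":0.8},
    {"travel":[0,0,-0.003],"angular":[0,0,0],"gripper":1},
    {"travel":[0,0,-0.003],"angular":[0,0,0],"gripper":1},
    {"travel":[0,0,0.06],"angular":[0,0,0],"gripper":1},
    {"travel":[0,0,0.14],"angular":[0,0,0],"gripper":1},
    {"travel":[0,0,0.22],"angular":[0,0,0],"gripper":1},
    {"travel":[0,0,0.27],"angular":[0,0,0],"gripper":1},
  ],
)

```text
t: 19.95
tool_pos: [0.5315, -0.2521, 0.244]
tool_rot: [3.123, -0.315, 0.008]
contact_force: [0.5, -0.5, -0.5]
opening: 0.0852
grip_force: 0.0
```

```bash
python3 - <<'E'
from h import *
import pickle
d=shot('wrist');t=shot('top');o=ctrl.get_obs();print(o['tool_pos'],o['tool_rot'],o['opening'],o['contact_force'])
pickle.dump((d,t),open('w9.pkl','wb'))
bg=lambda x:cv2.cvtColor(x['img'],cv2.COLOR_RGB2BGR)
tc=cv2.resize(bg(t)[165:265,150:320],(640,376),interpolation=cv2.INTER_CUBIC)
cv2.imwrite('pics/w9.png',cv2.resize(np.vstack([bg(d)[:280],tc]),None,fx=.9,fy=.9))
E
```

```text
[ 0.53297113 -0.25310626  0.24649957] [ 3.12036735 -0.31427785  0.01672082] 0.08542531388918129 [-0.26189341  1.10566622 -0.78487812]
```

View pics/w9.png

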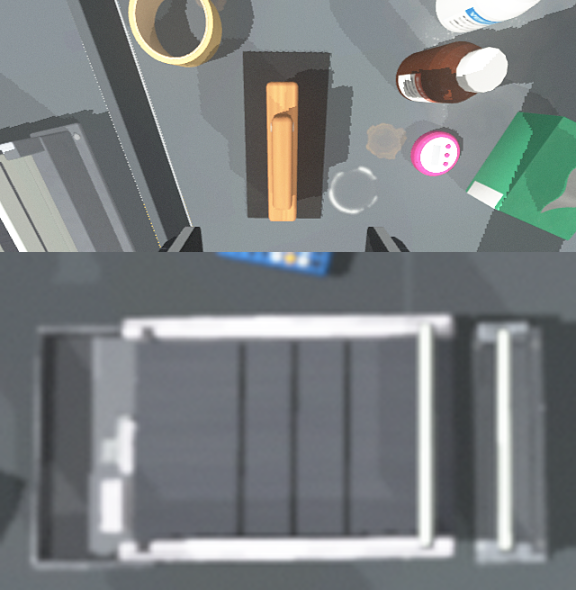

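Brush stands on the mat at (283,150 in the upper crop). The bed is empty, and the offcuts are bright patches in the tray at (113,450) and (110,505) in the lower crop. Before closing the gate I'll check their height by two-view rays from above the tray.

Call:
step_arm(
  targets=[
    {"travel":[-0.052,0.08,0.06],"angular":[0,0,0.06],"gripper":1},
    {"travel":[-0.052,0.16,0.06],"angular":[0,0,0.13],"gripper":1},
    {"travel":[-0.052,0.24,0.06],"angular":[0,0,0.2],"gripper":1},
    {"travel":[-0.052,0.32,0.06],"angular":[0,0,0.255],"gripper":1},
    {"travel":[-0.052,0.4,0.06],"angular":[0,0,0.255],"gripper":1},
    {"travel":[-0.052,0.48,0.06],"angular":[0,0,0.255],"gripper":1},
    {"travel":[-0.052,0.56,0.06],"angular":[0,0,0.255],"gripper":1},
    {"travel":[-0.052,0.64,0.06],"angular":[0,0,0.255],"gripper":1},
    {"travel":[-0.052,0.72,0.06],"angular":[0,0,0.255],"gripper":1},
    {"travel":[-0.052,0.8,0.06],"angular":[0,0,0.255],"gripper":1},
  ],
)

```text
t: 21.05
tool_pos: [0.4983, 0.2305, 0.2738]
tool_rot: [3.141, -0.0, -0.002]
contact_force: [1.2, -0.1, 0.0]
opening: 0.0853
grip_force: 0.0
```

Call:
step_arm(
  targets=[
    {"travel":[0,0.08,0],"angular":[0,0,0],"gripper":1},
    {"travel":[0,0.16,0],"angular":[0,0,0],"gripper":1},
    {"travel":[0,0.24,0],"angular":[0,0,0],"gripper":1},
    {"travel":[0,0.28,0],"angular":[0,0,0],"gripper":1},
    {"travel":[0,0.28,0],"angular":[0,0,0],"gripper":1},
  ],
)

```text
t: 21.55
tool_pos: [0.4979, 0.3991, 0.2729]
tool_rot: [3.141, 0.005, -0.004]
contact_force: [-0.1, -0.8, 0.4]
opening: 0.0855
grip_force: 0.0
```

```bash
python3 - <<'E'
from h import *
import pickle
_,t=pickle.load(open('w9.pkl','rb'))
d=shot('wrist','w10.png');o=ctrl.get_obs();print(o['tool_pos'],o['tool_rot'])
pickle.dump(d,open('w10.pkl','wb'))
for n,x,T in(('wrist',d,175),('top',t,165)):
    C=[proj(x,p) for p in [(.39,.388,.04),(.61,.388,.04),(.61,.5,.04),(.39,.5,.04)]]
    m=np.zeros(x['img'].shape[:2],np.uint8);cv2.fillConvexPoly(m,np.int32(C),1)
    g=x['img'].min(2); print(n,np.int32(C).tolist())
    k,l,st,c=cv2.connectedComponentsWithStats(((g>T)&(m>0)).astype(np.uint8))
    for i in range(1,k):
        if st[i,4]>(60 if n=='wrist' else 5): print(st[i],[ray(x,*c[i],z)[:2].round(3).tolist() for z in(.03,.06)])
    if n=='top': print(g[200:250:2,160:196:2])
E
```

```text
[0.49830211 0.39744735 0.2731767 ] [ 3.13980451e+00  2.84883005e-03 -3.61234882e-03]
wrist [[323, 240], [325, 61], [224, 61], [239, 240]]
[281 133  32  52 970] [[0.498, 0.42], [0.504, 0.419]]
[282 185  20  40 692] [[0.439, 0.43], [0.45, 0.427]]
[308 187  10  38 335] [[0.437, 0.402], [0.448, 0.402]]
top [[194, 255], [196, 188], [162, 189], [160, 255]]
[186 188   6   3  17] [[0.611, 0.416], [0.607, 0.406]]
[179 213  11  36 257] [[0.471, 0.429], [0.47, 0.42]]
[185 250  10   6  44] [[0.398, 0.411], [0.399, 0.402]]
[[111  73  55  72  84  85  85  85  98 156 152 148 149 149 147 122 111 113]
 [110  74  56  72  84  84  86  85  98 150 151 149 150 150 148 130 112 111]
 [114  72  57  73  86  86  86  85  95 145 151 151 149 149 149 122 112 113]
 [116  73  53  75  85  85  86  86  94 144 150 151 151 149 148 121 114 114]
 [122  76  56  75  86  86  84  84  96 145 151 150 150 149 146 120 113 113]
 [122  77  55  75  84  85  85  86  96 145 151 151 151 151 146 121 113 112]
 [121  76  57  73  84  85  84  86  96 145 151 151 147 151 145 118 112 113]
 [121  75  54  75  85  85  86  84  96 146 150 151 166 202 1
[... 591 characters left out ...]
158 190 176 104 104 109]
 [106  76  69  95  98  89  87  88 124 154 187 207 216 166 136 102  99 105]
 [101  71  70  94 101 100  89  87 125 156 228 246 246 169 136 103  98 101]
 [109  70  70  95 101 102  95  88 126 158 229 248 247 169 133 105 100 100]
 [113  72  72  97 101 100 101  92 126 158 230 247 244 167 129 103 100 100]
 [110  71  72  97 100 103 101 100 129 159 229 248 245 164 129 103  98  98]
 [110  68  71  91  94  94  91  91 128 157 227 247 244 165 125 100  96  98]
 [115  68  66  84  86  86  86  88 126 155 226 247 245 165 125 100  98  98]
 [121  69  64  82  87  87  85  87 125 161 230 243 243 175 127 101  99  99]
 [125  68  61  84  87  85  87  88 126 155 164 171 172 154 137 104  97  97]]
```

```bash
python3 - <<'E'
from h import *
import pickle
_,t=pickle.load(open('w9.pkl','rb'));d=pickle.load(open('w10.pkl','rb'))
P=lambda x:np.array([[x['fx'],0,x['cx']],[0,x['fy'],x['cy']],[0,0,1]])@np.hstack([cv2.Rodrigues(np.array(x['rvec'],float))[0],np.array(x['tvec'],float).reshape(3,1)])
def tri(n,a,b):
    X=cv2.triangulatePoints(P(t),P(d),np.float64(a).reshape(2,1),np.float64(b).reshape(2,1));X=(X[:3]/X[3]).ravel()
    print(n,X.round(3),np.round(proj(t,X)-a,1),np.round(proj(d,X)-b,1))
tri('low',(182.3,239.5),(292,205)); tri('lowedge',(182.3,248),(292,225)); tri('lowtop',(182.3,231),(292,185))
tri('up',(187,222),(307,160)); tri('upedge',(187,213.8),(307,133));tri('up2',(182,223),(288,160))
g=d['img'].min(2)
print(g[125:240:5,262:334:4])
E
```

```text
low [0.442 0.428 0.045] [-0.  0.] [ 0. -0.]
lowedge [0.415 0.428 0.043] [-0.1  0.1] [ 0.4 -0.3]
lowtop [0.47  0.427 0.05 ] [-0.  0.] [ 0.1 -0.1]
up [0.5   0.41  0.054] [ 0.3 -0.3] [-1.3  1.5]
upedge [0.529 0.412 0.051] [ 0.5 -0.7] [-2.3  3.5]
up2 [0.497 0.433 0.035] [ 0.1 -0.1] [-0.4  0.4]
[[103  77 143 144 140 140 142 141 143 142 139 140 142 143 111 117 116 112]
 [103  80 139 141 144 143 140 143 144  86  90  88  89  88 113 108 109 112]
 [ 86  81 145 144 143 142 140 144 212 204 152  89  91  86 115 112 113 113]
 [ 83  86 140 138 140 137 143 140 203 207 127 111 122 119 111 112 110 113]
 [ 87  80 143 141 141 139 143 142 197 241 241 245 254 174 105 113 116 117]
 [ 87  82 142 140 141 129  97  96 199 240 242 244 247 171 106 115 117 116]
 [ 81  85 146 140 140 240 225 201 196 252 240 245 236 172 104 112 113 110]
 [100  82 140 138 139 233 208 200 200 250 241 245 228 172 105 107 112 109]
 [ 98 105 141 142 140 230 221 197 195 252 239 244 232 169  99 112 110 116]
 [ 96 105 141 141 142 160 183 187 202 252 239 245 223 176 109 112 109 107]
 [100  99 142 140 140 142 138 138 139 255 240 245 212 176 1
[... 216 characters left out ...]
248 249 104 114 116 114]
 [ 99  99 123 139 138 189 240 235 233 249 144 139 247 246  99 114 106 111]
 [ 76  82 115 151 153 148 250 233 245 249 141 129 250 246  93 108 105 104]
 [ 85  83 105 138 133 123 248 234 239 248 138 131 255 246  99 117 113 110]
 [ 81  85 105 135 139 119 246 242 230 248 131 127 255 246  99 108 115 112]
 [ 83  90 106 136 136 125 248 247 230 247 129 129 255 246  93 101 100 100]
 [ 86  85  73 136 136 134 255 255 238 249 133 131 253 245 101 101  95  96]
 [ 87  88  77 139 139 140 136 137 141 131 134 139 140 128  97  98  96  94]
 [ 84  84  78  82  82  87  87  87  85  84  83  89  87  84 105 102 102 101]
 [ 69  66  64  67  67  68  74  72  70  71  75  70  72  69 108  96  94  96]]
```

All offcut surfaces triangulate below 0.055 m, inside the tray. Fetch the gate.

Call:
step_arm(
  targets=[
    {"travel":[0.001,-0.08,0],"angular":[0,0,0],"gripper":1},
    {"travel":[0.001,-0.16,0],"angular":[0,0,0],"gripper":1},
    {"travel":[0.001,-0.24,0],"angular":[0,0,0],"gripper":1},
    {"travel":[0.001,-0.32,0],"angular":[0,0,0],"gripper":1},
    {"travel":[0.001,-0.4,0],"angular":[0,0,0],"gripper":1},
    {"travel":[0.001,-0.48,0],"angular":[0,0,0],"gripper":1},
    {"travel":[0.001,-0.55,0],"angular":[0,0,0],"gripper":1},
    {"travel":[0.001,-0.59,0],"angular":[0,0,0],"gripper":1},
    {"travel":[0.001,-0.59,0],"angular":[0,0,0],"gripper":1},
    {"travel":[0.001,-0.59,0],"angular":[0,0,0],"gripper":1},
  ],
)

```text
t: 22.6
tool_pos: [0.4992, 0.0417, 0.2747]
tool_rot: [-3.141, 0.005, 0.001]
contact_force: [-0.3, -0.3, -0.9]
opening: 0.0853
grip_force: 0.0
```

```bash
python3 - <<'E'
from h import *
d=shot('wrist','w11.png');print(ctrl.get_obs()['tool_pos'],ctrl.get_obs()['tool_rot'])
g=cv2.cvtColor(d['img'],cv2.COLOR_RGB2GRAY)
for v in range(60,300,20):
    r=np.where(g[v,290:345]>195)[0]+290
    if len(r): print(v,r.min(),r.max(),ray(d,r.min(),v,.12)[:2].round(4),ray(d,r.max()+1,v,.12)[:2].round(4))
E
```

```text
[0.49932077 0.04242136 0.27475238] [-3.14120312e+00  2.23933828e-03  6.66814850e-04]
60 290 333 [0.6059 0.0638] [0.6057 0.0251]
80 308 317 [0.5893 0.0481] [0.5892 0.0392]
100 309 317 [0.5721 0.0474] [0.5721 0.0392]
120 309 317 [0.5543 0.0476] [0.5543 0.0392]
140 309 317 [0.5358 0.0477] [0.5358 0.0392]
160 309 317 [0.5166 0.0479] [0.5166 0.0392]
180 309 317 [0.4966 0.0481] [0.4966 0.0392]
200 309 317 [0.4758 0.0483] [0.4758 0.0393]
220 310 317 [0.4541 0.0475] [0.4541 0.0393]
240 310 317 [0.4315 0.0477] [0.4314 0.0393]
260 297 328 [0.4079 0.0618] [0.4078 0.0275]
```

Call:
step_arm(
  targets=[
    {"travel":[0,0.002,-0.08],"angular":[0,0,0],"gripper":1},
    {"travel":[0,0.002,-0.16],"angular":[0,0,0],"gripper":1},
    {"travel":[0,0.002,-0.24],"angular":[0,0,0],"gripper":1},
    {"travel":[0,0.002,-0.29],"angular":[0,0,0],"gripper":1},
    {"travel":[0,0.002,-0.311],"angular":[0,0,0],"gripper":1},
    {"travel":[0,0.002,-0.311],"angular":[0,0,0],"gripper":0},
    {"travel":[0,0.002,-0.311],"angular":[0,0,0],"gripper":0},
    {"travel":[0,0.002,-0.311],"angular":[0,0,0],"gripper":0},
    {"travel":[0,0.002,-0.311],"angular":[0,0,0],"gripper":0},
    {"travel":[0,0.002,-0.311],"angular":[0,0,0],"gripper":0},
  ],
  squeeze=60,
)

```text
t: 23.65
tool_pos: [0.5002, 0.0438, 0.0893]
tool_rot: [3.141, -0.001, 0.002]
contact_force: [0.3, 0.9, 0.1]
opening: 0.0124
grip_force: 0.0
```

Call:
step_arm(
  targets=[
    {"travel":[0,0,0],"angular":[0,0,0],"gripper":0},
    {"travel":[0,0,0.04],"angular":[0,0,0],"gripper":0},
    {"travel":[0,0,0.08],"angular":[0,0,0],"gripper":0},
    {"travel":[0,0,0.14],"angular":[0,0,0],"gripper":0},
    {"travel":[0,0,0.2],"angular":[0,0,0],"gripper":0},
    {"travel":[0,0,0.23],"angular":[0,0,0],"gripper":0},
    {"travel":[0,0,0.23],"angular":[0,0,0],"gripper":0},
  ],
)

```text
t: 24.35
tool_pos: [0.5015, 0.0436, 0.2302]
tool_rot: [3.141, -0.001, 0.01]
contact_force: [-0.2, -0.4, -2.1]
opening: 0.0068
grip_force: 59.0
```

Call:
step_arm(
  targets=[
    {"travel":[0.005,0.06,0],"angular":[0,0,0],"gripper":0},
    {"travel":[0.005,0.13,0],"angular":[0,0,0],"gripper":0},
    {"travel":[0.005,0.2,0],"angular":[0,0,0],"gripper":0},
    {"travel":[0.005,0.27,0],"angular":[0,0,0],"gripper":0},
    {"travel":[0.005,0.34,0],"angular":[0,0,0],"gripper":0},
    {"travel":[0.005,0.41,0],"angular":[0,0,0],"gripper":0},
    {"travel":[0.005,0.48,0],"angular":[0,0,0],"gripper":0},
    {"travel":[0.005,0.53,0],"angular":[0,0,0],"gripper":0},
    {"travel":[0.005,0.552,0],"angular":[0,0,0],"gripper":0},
    {"travel":[0.005,0.552,0],"angular":[0,0,0],"gripper":0},
  ],
)

```text
t: 25.35
tool_pos: [0.5018, 0.3756, 0.2243]
tool_rot: [3.14, 0.002, -0.004]
contact_force: [0.3, -0.0, -1.5]
opening: 0.0071
grip_force: 59.1
```

```bash
python3 - <<'E'
from h import *
for i in range(2): d=shot('wrist','w12.png')
print(ctrl.get_obs()['tool_pos'],ctrl.get_obs()['tool_rot'])
u,v=proj(d,(.6,.3735,.116));print(u,v)
g=cv2.cvtColor(d['img'],cv2.COLOR_RGB2GRAY);u,v=int(u),int(v)
print('cols',u-20);print(g[v-16:v+12:2,u-20:u+20])
z=ctrl.get_obs()['tool_pos'][2]+.0315
for v in(30,60,100,150):
    r=np.where(g[v,295:340]>200)[0]+295; 
    if len(r):print(v,r.min(),r.max(),ray(d,r.min(),v,z).round(4),ray(d,r.max()+1,v,z).round(4))
E
```

```text
[0.50242196 0.37383565 0.22512974] [ 3.13976290e+00 -1.41212552e-03 -2.65945597e-03]
316.4298273449178 65.90137901377636
cols 296
[[239 241 240 239 241 240 242 235 232 248 248 248 249 249 248 248 248 247
  248 248 248 247 248 245 247 247 248 247 231 206 156 200 250 244 243 243
  243 243 243 244]
 [240 241 241 241 243 242 244 234 232 248 248 249 249 249 249 248 247 248
  248 248 247 248 247 247 247 247 248 246 233 205 164 196 248 244 242 243
  243 243 243 243]
 [231 230 232 230 230 231 230 227 232 248 248 249 248 249 248 248 248 248
  249 248 248 248 247 247 247 247 248 246 231 207 161 186 239 234 232 235
  231 233 232 231]
 [208 211 203 199 201 208 209 215 234 249 247 248 250 249 248 248 248 248
  248 248 247 248 248 248 247 246 248 246 231 206 162 169 226 216 212 215
  216 216 216 218]
 [246 247 243 244 247 247 248 238 229 248 248 249 249 249 248 248 249 248
  249 248 248 248 247 247 247 246 248 246 231 203 162 200 254 249 248 247
  247 247 247 246]
 [243 240 243 244 245 243 244 235 231 249 248 249 249 249 249 248 248 248
  248 248 247 247 247 247 248 246 248 246 229 208 160 201 252
[... 898 characters left out ...]
50 234 252 248 248 249 248 249 248 248 248
  248 247 248 248 247 247 247 246 248 246 227 200 171 125 130 139 135 136
  134 141 135 136]
 [107 110 108 107 105 106  94 137 233 253 248 248 249 249 249 249 248 247
  248 248 247 247 247 248 247 247 248 247 227 165 130 107 108 109 111 107
  107 111 109 104]
 [114 108 107 109 109 108  99 136 233 254 248 248 248 249 249 248 248 248
  249 248 248 248 247 247 247 247 248 247 225 166 136 110 106 114 112 111
  110 111 113 110]]
30 304 325 [0.5997 0.3782 0.2566] [0.5997 0.3712 0.2566]
60 295 339 [0.5908 0.3813 0.2566] [0.5908 0.3665 0.2566]
100 304 323 [0.5783 0.3785 0.2566] [0.5783 0.3717 0.2566]
150 305 323 [0.5612 0.3783 0.2566] [0.5612 0.3715 0.2566]
```

Call:
step_arm(
  targets=[
    {"travel":[0.003,0.001,-0.06],"angular":[0,0,0],"gripper":0},
    {"travel":[0.003,0.001,-0.11],"angular":[0,0,0],"gripper":0},
    {"travel":[0.003,0.001,-0.125],"angular":[0,0,0],"gripper":0},
    {"travel":[0.003,0.001,-0.135],"angular":[0,0,0],"gripper":0},
    {"travel":[0.003,0.001,-0.145],"angular":[0,0,0],"gripper":0},
    {"travel":[0.003,0.001,-0.15],"angular":[0,0,0],"gripper":0},
    {"travel":[0.003,0.001,-0.15],"angular":[0,0,0],"gripper":0},
  ],
)

```text
t: 26.15
tool_pos: [0.505, 0.3756, 0.1373]
tool_rot: [-3.141, 0.001, -0.002]
contact_force: [-0.1, 0.8, -0.6]
opening: 0.0073
grip_force: 59.2
```

In the slots (bottom ≈ 0.108 m < rail top) with no resistance; continue down.

Call:
step_arm(
  targets=[
    {"travel":[0,0,-0.012],"angular":[0,0,0],"gripper":0},
    {"travel":[0,0,-0.024],"angular":[0,0,0],"gripper":0},
    {"travel":[0,0,-0.036],"angular":[0,0,0],"gripper":0},
    {"travel":[0,0,-0.043],"angular":[0,0,0],"gripper":0},
    {"travel":[0,0,-0.045],"angular":[0,0,0],"gripper":0},
    {"travel":[0,0,-0.045],"angular":[0,0,0],"gripper":0},
  ],
)

```text
t: 26.75
tool_pos: [0.5046, 0.3756, 0.1094]
tool_rot: [-3.142, 0.001, -0.0]
contact_force: [0.1, -0.6, -1.8]
opening: 0.0073
grip_force: 59.2
```

Call:
step_arm(
  targets=[
    {"travel":[0,0,-0.002],"angular":[0,0,0],"gripper":0},
    {"travel":[0,0,-0.002],"angular":[0,0,0],"gripper":0.3},
    {"travel":[0,0,-0.002],"angular":[0,0,0],"gripper":0.7},
    {"travel":[0,0,-0.002],"angular":[0,0,0],"gripper":1},
    {"travel":[0,0,-0.002],"angular":[0,0,0],"gripper":1},
    {"travel":[0,0,0.06],"angular":[0,0,0],"gripper":1},
    {"travel":[0,0,0.14],"angular":[0,0,0],"gripper":1},
    {"travel":[0,0,0.2],"angular":[0,0,0],"gripper":1},
    {"travel":[0,0,0.2],"angular":[0,0,0],"gripper":1},
    {"travel":[0,0,0.2],"angular":[0,0,0],"gripper":1},
  ],
)

```text
t: 27.75
tool_pos: [0.5051, 0.3758, 0.231]
tool_rot: [-3.14, 0.001, -0.004]
contact_force: [0.7, -0.9, -0.5]
opening: 0.0853
grip_force: 0.0
```

```bash
python3 - <<'E'
from h import *
for i in range(2): d=shot('wrist','w13.png')
print(ctrl.get_obs()['tool_pos'])
g=cv2.cvtColor(d['img'],cv2.COLOR_RGB2GRAY)
for v in(80,150,220,280):
    u0=int(proj(d,(.5,.3745,.14))[0]); r=np.where(g[v,u0-12:u0+14]>200)[0]+u0-12
    if len(r):print(v,r.min(),r.max(),ray(d,r.min(),v,.14)[:2].round(4),ray(d,r.max()+1,v,.14)[:2].round(4))
# ends of the gate's top edge along the column
print('ends',g[30:70,u0].tolist(),g[285:345,u0+2].tolist(),u0)
print([proj(d,(x,.3745,.14)).round(1).tolist() for x in(.401,.603)])
E
```

```text
[0.50380726 0.37506519 0.22765772]
80 309 319 [0.5917 0.3798] [0.5917 0.3721]
150 310 319 [0.5426 0.3794] [0.5426 0.372 ]
220 310 318 [0.4863 0.3798] [0.4863 0.3726]
280 310 318 [0.431  0.3801] [0.431  0.3724]
ends [87, 90, 92, 89, 94, 90, 86, 87, 92, 94, 90, 90, 89, 97, 94, 94, 91, 94, 92, 86, 145, 240, 249, 244, 242, 242, 246, 242, 203, 99, 119, 236, 248, 250, 248, 248, 248, 248, 249, 248] [248, 250, 249, 249, 247, 248, 250, 248, 248, 248, 247, 244, 242, 240, 239, 241, 243, 247, 249, 248, 247, 252, 245, 144, 97, 93, 97, 101, 102, 96, 96, 98, 100, 88, 93, 91, 89, 90, 88, 87, 92, 88, 95, 87, 88, 90, 88, 91, 91, 90, 91, 89, 88, 87, 90, 90, 89, 89, 89, 92] 316
[[316.6, 309.5], [316.6, 62.4]]
```

Gate_left sits home: its top edge is straight and measures y≈0.376, with ends at x 0.402–0.605 (203 mm at z=0.14). Handing in.

```bash
python3 -c "
from station import ctrl
print(ctrl.finish_job())"
```

```text
the job is handed in; nothing more can be done
None
```

I handed the job in at about 28 s: all four offcuts are in the tray, the brush stands on the mat, and the left gate is home in its own slots. The hand-in returned no verdict.

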